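Scale rule flush beside the marble slab

ROBOT

A 6-joint arm with a two-finger parallel gripper is mounted at the origin on the work surface. World frame = base frame: x ahead of the robot, y to its left, z up, the work surface at z = 0. Lengths are in m, angles in rad, forces in N, time in s.
With the tool pointing down it reaches from about 0.25 to 0.8 m from the base axis. Payload 3.9 kg.
Tool frame: the origin (TCP) lies midway between the tips of the shut fingers; the grasp point (between the pads) lies 19 mm behind it (arm.grasp_offset is the distance from the TCP to the grasp point, in m); z points along the fingers, y is the line along which they close (so a half turn about z gives the same grasp; the last joint's range is limited). The gripper opens to 85 mm and grips with 20 to 120 N. Pads are 22 mm wide; open, the fingers measure 114 mm over their backs; the gripper's body (76 mm by 85 mm) begins 54 mm behind the grasp point. The pads swing forward as they close: fully open they stand 13 mm farther back than shut.
Start: joints at [-1.116, 0.26, -0.138, 1.173, 0, 1.571], TCP at [0.231, -0.472, 0.231] pointing down, gripper open.
Joint ranges: [-2.78, 2.78], [-0.83, 1.72], [-1.28, 1.37], [-1.9, 2.12], [-1.57, 1.48], [-3.14, 3.14]. Speed limits (rad/s): [2.57, 2.57, 3.14, 3.14, 3.14, 3.14].

INTERFACE

Orientations are given as a rotation vector (axis times angle).
In Python, from plant import arm gives the robot as it stands.
- The arm moves only by the shell command python3 -m creep 'ROWS' [FORCE]. ROWS is JSON, a list of rows, each a list of 7 numbers: the shift along the world's x, y, z in m, then the turn, a rotation vector about the world's x, y, z in rad, then the closure, from 0 (fully open) to 1 (shut). A call has 1 to 10 rows; each row is the pose to reach, as a shift and turn from the pose commanded when the call began; what a row does not reach only later rows make up. A row lasts 1/10 s, in which the tool goes at most 50 mm and 8.59 degrees, less where a joint would pass 70% of its speed; a pose out of reach is approached as far as the arm can. A call with a gripper value outside its range is refused whole. The fingers move at their own pace and stop on an object; FORCE is the grip in N (left out, the last holds). Time passes only in rows, so rows that repeat a pose let the fingers close. It gives the time, the measured TCP pose, the force, the opening and the grip force at its end, in the units of the state.
- arm.get_obs(): the state, without advancing time (a new reading comes with each control period).
- arm.read_camera(name): name is "scene" or "top"; returns the picture (480x640x3 uint8, blue, green, red); there is no depth.
- arm.camera_info(name): a dict with "camera_matrix" (3x3 intrinsics, pixels), "position" and "attitude" of the camera in the world. Camera axes: x right, y up, looking along -z (the intrinsics and any distortion apply to the point x, -y, -z); pixel columns grow to the right and rows downward; lengths in m; the calibration is good to about 2 mm. A picture is of the moment at which its call begins. camera_info takes no time and is no camera call.
- arm.job_done(): hands the job in; it is judged then, once.
Trained networks look in the newest picture that a camera, given by its name, has taken for a name from the list of things; names that differ only in an ending like _2 or _b are one class to them, and where a whole thing is asked for, a point or a joint stands for the part that bears it (a point fixed in the world has none). Each returns a list of dicts, best first, with "confidence" (0 to 1); they miss things now and then, are a little off and sometimes report something else, mostly with a low value. They report only what shows in the picture. A call takes as long as a camera call. They do not tell look-alikes from the thing itself.
- arm.spot_in(camera, label): "centre" ([row, column] in pixels, amid what is visible of it).
- arm.cut_out(camera, label): "pixels" (480x640 bool, what is visible of it) and "centre" ([row, column] in pixels, amid what is visible of it).
- arm.pinpoint(camera, label): "centre" ([row, column] in pixels: a listed point, or the origin of a listed thing).
The state is a dict: "time": time; "joints": joint angles; "joint_velocities": joint speeds; "effort": joint torques, N m; "ee_pos": TCP position; "ee_rot": TCP orientation; "ft_force": force on the tool from outside, world axes, zero at the start; "moment": the same for the moment, N m; "grip_width": opening from 0.0 (shut) to 1.0 (fully open); "gripper_force": force on a finger pad.
Only numpy, scipy, OpenCV 4.12 (cv2) and the standard library are available. Lean on these libraries where they do the work, as an engineer would, in place of code of your own. Each camera call takes 0.05 s, during which the arm holds its last target. There are 200 camera calls.

TASK

We are photographing the marble slab for the catalogue: take the wooden rule out of the rack and lay it flat on the table, graduated face up, with its long edge flush against the slab's gold-lined edge (touching all along, no gap) and its red end level with the slab corner that has the blue sticker. Leave the slab where it is, and do not disturb the crockery around it or the tile in the rack.

Things in the scene. Friction and masses are not known exactly. Their poses are not given: they have to be found in the camera images.
- rule: Loose straw-coloured wooden rule 200 x 45 x 10 mm, 0.12 kg, black graduations on one broad face, last 16 mm at one end red. Origin: centre of the plain face; x along it (red end at -100 mm), y across it (-22.5 to 22.5 mm), z out of the graduated face (at z = 10 mm). It starts on edge in the rack slot, y up, top edge 57 mm above the table, 3 mm or more of each end beyond the rack.
- rule_zero (a point): Point on the rule's +y long edge at the red end, rule frame (-100, 22.5, 5) mm. With the rule laid as asked, this +y edge is the one that touches the slab.
- rule_150 (a point): Point on the rule's +y long edge 150 mm from the red end, rule frame (50, 22.5, 5) mm.
- slab: Loose heavy marble slab 110 (x) x 150 (y) x 20 mm high, about 1.6 kg. Origin: centre of its underside, z up. A gold line runs on top along its long edge at x = -55 mm; the blue round sticker is on top at the corner x = -55, y = +75 mm.
- slab_corner (a point): The stickered corner of the slab, at half height: slab frame (-55, 75, 10) mm.
- slab_far_corner (a point): The other end of the gold-lined edge, at half height: slab frame (-55, -75, 10) mm.
- rack: Fixed wooden rack: base board 130 (x) x 170 (y) x 12 mm; origin: centre of its underside, z up. Two slots along y, each between two pairs of 10 mm dowels (tops 46 mm above the table) at y = -62 and +62 mm, open between the pairs. The rule stands in the 13 mm slot at x = -40 mm, the tile in the slot at x = +40 mm.
- tile: Loose ceramic tile 8 x 130 x 70 mm high, standing on edge in the rack; top 82 mm above the table. Origin: middle of its lower edge. Bystander.
- butter_dish: Loose covered butter dish 60 (x) x 110 (y) mm, 55 mm high, standing on the slab (top 75 mm above the table), cream, yellow and gold. Origin: centre of its underside. Bystander.
- sugar_pot: Loose cream and yellow sugar pot, 80 mm across, 66 mm high, standing in front of the slab's gold-lined edge. Origin: centre of its underside. Bystander.
- plates: Fixed stack of plates, 190 mm across, 44 mm high. Origin: centre of its underside. Bystander.
- sauce_boat: Loose sauce boat, 100 mm across and about 170 mm with spout and handle, 80 mm high, standing on the plates. Origin: centre of its underside. Bystander.
- mug: Loose yellow mug, 80 mm across, 85 mm high, at the left side. Origin: centre of its underside. Bystander.
- bowl: Loose blue bowl, 140 mm across, 55 mm high, at the right side. Origin: centre of its underside. Bystander.
Not all that is in view belongs to the job. Leave any pink or turquoise look-alike of the rule alone.

How it is judged:
At the end, for the whole second after the job is handed in: The rule lies flat on the table, graduated face up and at rest, its edge within 3 mm of the slab's gold-lined edge at both ends of that edge, its red end within 6 mm of level with the stickered corner; the slab has moved less than 20 mm (x of rule_zero in the frame of slab between -0.058 and -0.053 m and x of rule_150 in the frame of slab between -0.058 and -0.053 m and y of rule_zero in the frame of slab between 0.069 and 0.081 m and angle between rule's own z axis and vertical below 0.06 rad and height (world z) of rule below 0.004 m and linear speed of rule below 0.01 m/s and distance of slab from where it was at the start of the episode below 0.02 m); the robot touches nothing.
It fails at once if the slab is shoved more than 25 mm (distance of slab from where it was at the start of the episode above 0.025 m).
It fails at once if the butter dish, sugar pot, tile, sauce boat, mug or bowl is moved more than 25 mm (distance of any of butter_dish, sugar_pot, tile, sauce_boat, mug, bowl from where it was at the start of the episode above 0.025 m).
It fails at once if one of these is tipped over (angle between any of butter_dish, sugar_pot, tile, sauce_boat, mug, bowl's own z axis and vertical above 0.5 rad).
It also fails if it takes over 72 s, if anything falls off the work surface, if the arm or the gripper's body presses on something with over 40 N, if the wrist force passes 120 N, or if a joint passes its speed limit or range.

## Working session

There is one attempt and no reset: what is moved stays moved. The work goes in short steps, Python scripts to look and compute and a shell command to move; the robot and the scene stay as the last step left them, time stands still between calls to the robot, and variables do not carry over. Pictures are saved under pics/ and viewed, at most 10 in all, crops included, and the job is handed in when it is done.

```bash
ls; mkdir -p pics; python3 - <<'E'
from plant import arm
import cv2,numpy as np
for n in("scene","top"):
    cv2.imwrite(f"pics/{n}0.png",arm.read_camera(n)); i=arm.camera_info(n); print(n,{k:np.round(v,4).tolist() if not isinstance(v,str) else v for k,v in i.items()})
print(arm.get_obs())
E
```

```text
pics
scene {'camera_matrix': [[436.9345, 0.0, 319.322], [0.0, 436.9345, 242.6135], [0.0, 0.0, 1.0]], 'position': [0.9702, 0.6452, 0.8063], 'attitude': [0.3411, 1.061, 2.3568]}
top {'camera_matrix': [[534.8067, 0.0, 325.1695], [0.0, 534.8067, 245.2602], [0.0, 0.0, 1.0]], 'position': [0.3071, -0.0247, 1.7049], 'attitude': [0.1017, -0.079, -1.569]}
{'time': 0.1, 'joints': array([-1.11600658e+00,  2.60634301e-01, -1.39273771e-01,  1.17270712e+00,
        2.64843810e-06,  1.57080074e+00]), 'joint_velocities': array([-0.00207196, -0.00068786,  0.00381192, -0.0001121 , -0.00114236,
        0.00172185]), 'effort': array([-5.83076726e-04, -4.06505942e+01,  2.54528207e+01,  1.00820814e-02,
       -4.12005227e-05, -5.26219921e-06]), 'ee_pos': array([ 0.23034127, -0.47106652,  0.23052702]), 'ee_rot': array([-3.05899313e+00, -7.07834985e-01,  6.39690162e-04]), 'ft_force': array([-0.11118789,  0.37427588,  0.03088185]), 'moment': array([-0.01287015, -0.00171252, -0.04529003]), 'gripper_force': 0.0, 'grip_width': 1.003199047974555}
```

View pics/scene0.png

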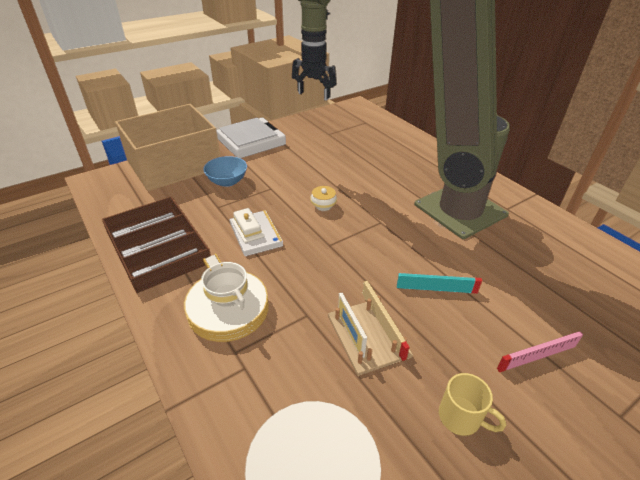

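View pics/top0.png

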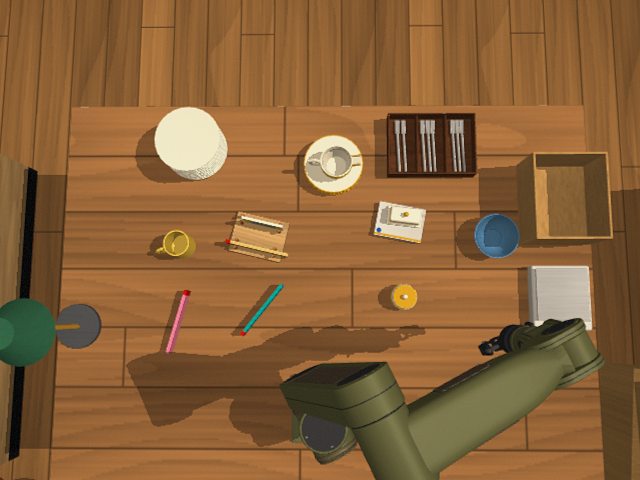

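The scene view shows the rack at about (370,335), with the straw rule's red tip at (404,350). The slab is at (257,232) with its sticker at (276,239).

The top view shows the rule at (258,249) with its red tip at (228,241). The slab is at (400,222) with its sticker at (379,230), its gold edge on the robot side, and the sugar pot at (404,297).

What could be taken for the rule in the top view: straw (258,249), turquoise (263,310) and pink (177,320). I choose the straw one in the rack and will check it in a crop.

```bash
cat > h.py <<'E'
from plant import arm
import cv2,numpy as np
from scipy.spatial.transform import Rotation as R
def cam(n):
    i=arm.camera_info(n); return np.array(i["camera_matrix"]),np.array(i["position"]),R.from_rotvec(i["attitude"]).as_matrix()
def ray(n,rc):
    K,p,A=cam(n); d=np.linalg.solve(K,[rc[1],rc[0],1.]); d=A@(d*[1,-1,-1]); return p,d/np.linalg.norm(d)
def atz(n,rc,z):
    p,d=ray(n,rc); return p+d*(z-p[2])/d[2]
def tri(a,b):
    (p,d),(q,e)=ray("scene",a),ray("top",b)
    s=np.linalg.lstsq(np.c_[d,-e],q-p,rcond=None)[0]; u,v=p+s[0]*d,q+s[1]*e
    return (u+v)/2,np.linalg.norm(u-v)
def pix(n,X):
    K,p,A=cam(n); c=(A.T@(np.array(X)-p))*[1,-1,-1]; c=K@c; return (c/c[2])[1::-1]
E
python3 - <<'E'
from h import *
from plant import arm
for n in("scene","top"): im=arm.read_camera(n); cv2.imwrite(f"pics/{n}1.png",im)
t=cv2.imread("pics/top1.png"); s=cv2.imread("pics/scene1.png")
c=np.hstack([cv2.resize(s[270:390,310:430],(400,400),interpolation=2),cv2.resize(t[190:290,210:310],(400,400),interpolation=2)]); cv2.imwrite("pics/crop1.png",c)
np.set_printoptions(precision=4,suppress=True)
for l in "rule_zero rule_150 rule slab_corner slab_far_corner slab rack tile butter_dish sugar_pot".split():
    r={n:[x for x in arm.pinpoint(n,l)] for n in("scene","top")}
    for n in r: print(l,n,[(np.round(x["centre"],1).tolist(),round(x["confidence"],2)) for x in r[n][:3]])
    if r["scene"] and r["top"]: print("   ",*tri(r["scene"][0]["centre"],r["top"][0]["centre"]))
E
```

```text
rule_zero scene [([344.6, 407.3], 0.66), ([360.4, 502.4], 0.62), ([279.2, 480.5], 0.56)]
rule_zero top [([289.3, 183.9], 0.93), ([240.4, 223.4], 0.74), ([335.1, 240.9], 0.54)]
    [0.4327 0.3656 0.0617] 0.19506468100195382
rule_150 scene [([317.2, 381.1], 0.98), ([294.9, 374.7], 0.75), ([350.4, 535.7], 0.7)]
rule_150 top [([320.8, 179.2], 0.87), ([298.6, 269.2], 0.84), ([307.6, 260.8], 0.82)]
    [0.3983 0.3301 0.1176] 0.32406064018198544
rule scene [([317.2, 381.1], 0.98), ([294.9, 374.7], 0.75), ([350.4, 535.7], 0.7)]
rule top [([320.8, 179.2], 0.87), ([298.6, 269.2], 0.84), ([307.6, 260.8], 0.82)]
    [0.3983 0.3301 0.1176] 0.32406064018198544
slab_corner scene [([244.8, 281.3], 0.78), ([229.8, 246.4], 0.44)]
slab_corner top [([230.9, 373.3], 0.61)]
    [ 0.5475 -0.1528  0.0085] 0.004127568356843273
slab_far_corner scene [([212.2, 263.6], 0.75)]
slab_far_corner top [([242.4, 421.2], 0.91)]
    [ 0.5138 -0.3075  0.0071] 0.004024507522030144
slab scene [([230.4, 245.4], 0.63), ([234.1, 259.5], 0.57)]
slab top [([222.2, 397.9], 0.92), ([224.7, 263.3], 0.56)]
    [ 0.5907 -0.2412  0.0147] 0.03339505862906617
rack scene [([336.0, 368.5], 0.72), ([347.3, 408.0], 0.54)]
rack top [([239.6, 487.8], 0.72), ([235.2, 264.0], 0.68)]
    [ 0.4375 -0.2783 -0.2764] 0.6552104344043211
tile scene [([336.7, 351.1], 0.97)]
tile top [([226.2, 265.2], 0.67)]
    [ 0.5666  0.194  -0.0022] 5.9213474306363727e-05
butter_dish scene [([230.4, 248.4], 0.64)]
butter_dish top [([217.8, 401.1], 0.72), ([247.1, 186.1], 0.71)]
    [ 0.5937 -0.2447  0.0157] 0.007922329732436019
sugar_pot scene [([206.1, 323.8], 0.62)]
sugar_pot top [([297.8, 400.6], 0.76), ([226.1, 266.1], 0.2)]
    [ 0.3388 -0.241   0.0003] 0.00638361668436975
```

View pics/crop1.png

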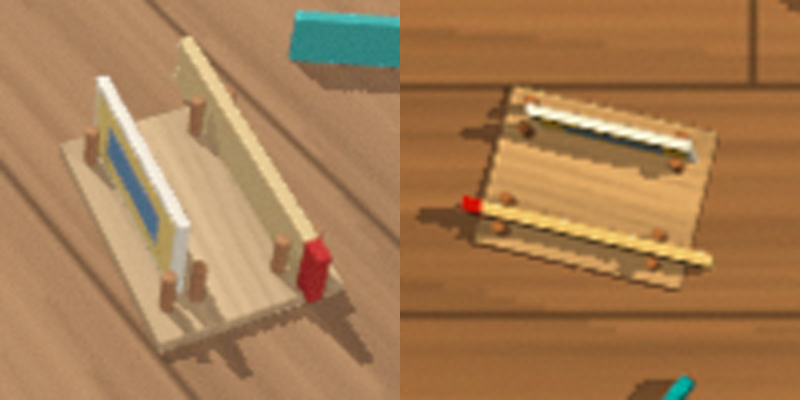

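The crop confirms the choice: a straw rule in the rack slot nearer the robot. In the top view its red end is at about (225,241) and its other end at about (288,255). The plain face is towards the scene camera.

```bash
python3 - <<'E'
from h import *
np.set_printoptions(precision=4,suppress=True)
a=tri((342,405.4),(240.8,226)); b=tri((282,366),(255.2,287.6)); print(a,b,np.linalg.norm(a[0]-b[0]))
t=cv2.imread("pics/top1.png"); h=cv2.cvtColor(t,cv2.COLOR_BGR2HSV).astype(int)
# gold line and sticker, rule top colour
s=t[190:290]
def m(lo,hi,box):
    k=cv2.inRange(h.astype(np.uint8),np.array(lo),np.array(hi)); z=np.zeros_like(k); r0,r1,c0,c1=box; z[r0:r1,c0:c1]=k[r0:r1,c0:c1]; return np.argwhere(z)
st=m((100,120,60),(130,255,255),(195,250,365,435)); print("sticker",len(st),st.mean(0),atz("top",st.mean(0),.02))
gl=m((15,90,120),(35,255,255),(222,246,370,430)); print("gold",len(gl)); 
P=np.array([atz("top",p,.02)[:2] for p in gl]); vx,vy,x0,y0=cv2.fitLine(P.astype(np.float32),cv2.DIST_HUBER,0,.01,.01).ravel(); print("gold line",vx,vy,x0,y0,P[:,1].min(),P[:,1].max(),"angle",np.arctan2(vy,vx))
rr=m((0,180,90),(5,255,255),(232,250,220,235)); print("red",len(rr),rr.mean(0),atz("top",rr.mean(0),.057))
ru=m((18,60,150),(32,255,255),(235,262,228,292)); 
print(len(ru)); Q=np.array([atz("top",p,.057)[:2] for p in ru]); l=cv2.fitLine(Q.astype(np.float32),cv2.DIST_HUBER,0,.01,.01).ravel();print("rule line",l,np.arctan2(l[1],l[0]),Q[:,1].min(),Q[:,1].max())
E
```

```text
(array([0.5127, 0.3047, 0.0638]), np.float64(0.005206602360153002)) (array([0.4672, 0.1162, 0.0503]), np.float64(8.308360006506965e-05)) 0.1943388286274079
sticker 12 [229.5 378.5] [ 0.552  -0.1697  0.02  ]
gold 178
gold line 0.16667834 0.9860113 0.52633274 -0.25137958 -0.3301985778735928 -0.14232839223105528 angle 1.4033364
red 14 [240.7143 227.3571] [0.512  0.3038 0.057 ]
199
rule line [0.2341 0.9722 0.4896 0.2061] 1.3345194 0.11440458322302326 0.29249140295042514
```

```bash
python3 -m creep '[[0.05,0.05,0,0,0,0.15,0],[0.13,0.34,0,0,0,0.88,0],[0.13,0.34,0,0,0,0.88,0],[0.13,0.34,0,0,0,0.88,0],[0.13,0.34,0,0,0,0.88,0.4],[0.13,0.34,0,0,0,0.88,0.4],[0.13,0.34,0,0,0,0.88,0.4],[0.13,0.34,0,0,0,0.88,0.4],[0.13,0.34,0,0,0,0.88,0.4],[0.13,0.34,0,0,0,0.88,0.4]]' 30; python3 -m creep '[[0.129,0.342,0,0,0,0,0.4],[0.129,0.342,0,0,0,0,0.4],[0.129,0.342,0,0,0,0,0.4],[0.129,0.342,0,0,0,0,0.4],[0.129,0.342,0,0,0,0,0.4],[0.129,0.342,0,0,0,0,0.4],[0.129,0.342,0,0,0,0,0.4],[0.129,0.342,0,0,0,0,0.4],[0.129,0.342,-0.1,0,0,0,0.4],[0.129,0.342,-0.1,0,0,0,0.4]]'
```

```text
time: 2.2
ee_pos: [0.3607, -0.1317, 0.2314]
ee_rot: [2.466, 1.946, -0.001]
ft_force: [0.3, 0.7, -0.4]
grip_width: 0.593
gripper_force: 0.0
time: 3.2
ee_pos: [0.4925, 0.2101, 0.1314]
ee_rot: [2.467, 1.942, 0.007]
ft_force: [1.4, -0.4, -1.0]
grip_width: 0.603
gripper_force: 0.0
```

```bash
python3 - <<'E'
from h import *
for n in("scene","top"): cv2.imwrite(f"pics/{n}2.png",arm.read_camera(n))
t=cv2.imread("pics/top2.png"); s=cv2.imread("pics/scene2.png")
cv2.imwrite("pics/crop2.png",np.hstack([cv2.resize(s[230:390,290:450],(400,400),interpolation=2),cv2.resize(t[190:290,210:310],(400,400),interpolation=2)]))
print(pix("scene",arm.get_obs()["ee_pos"]))
E
```

```text
[286.60594053 389.18677549]
```

View pics/crop2.png

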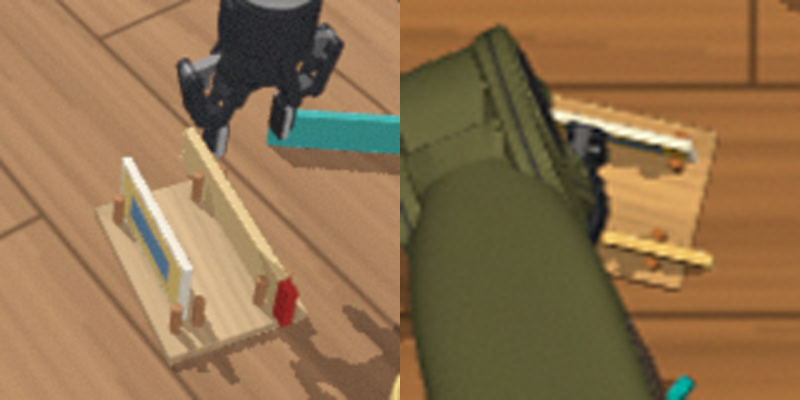

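The crop shows the fingertips straddling the rule's line, with their midpoint at scene pixel (390,288), which is where the TCP projects. I'll descend and grip.

```bash
python3 -m creep '[[-0.002,0,-0.05,0,0,0,0.4],[-0.002,0,-0.08,0,0,0,0.4],[-0.002,0,-0.099,0,0,0,0.4],[-0.002,0,-0.099,0,0,0,0.4],[-0.002,0,-0.099,0,0,0,0.9],[-0.002,0,-0.099,0,0,0,1],[-0.002,0,-0.099,0,0,0,1],[-0.002,0,-0.099,0,0,0,1],[-0.002,0,-0.099,0,0,0,1],[-0.002,0,-0.099,0,0,0,1]]' 40
```

```text
time: 4.3
ee_pos: [0.4916, 0.2107, 0.0345]
ee_rot: [2.464, 1.941, 0.01]
ft_force: [4.4, -2.0, 1.4]
grip_width: 0.106
gripper_force: 45.1
```

```bash
python3 -m creep '[[0,0,0.02,0,0,0,1],[0,0,0.05,0,0,0,1],[0,0,0.1,0,0,0,1],[0,0,0.12,0,0,0,1],[0,0,0.12,0,0,0,1],[-0.03,-0.1,0.12,0,0,0,1],[-0.06,-0.18,0.12,0,0,0,1],[-0.07,-0.24,0.12,0,0,0,1],[-0.07,-0.24,0.12,0,0,0,1],[-0.07,-0.24,0.12,0,0,0,1]]'; python3 -m creep '[[0,0,0,0.035,0.146,0,1],[0,0,0,0.07,0.29,0,1],[0,0,0,0.105,0.43,0,1],[0,0,0,0.14,0.58,0,1],[0,0,0,0.17,0.7,0,1],[0,0,0,0.17,0.7,0,1],[0,0,0,0.17,0.7,0,1],[0,0,0,0.17,0.7,0,1]]'; python3 - <<'E'
from h import *
o=arm.get_obs(); A=R.from_rotvec(o["ee_rot"]).as_matrix(); print(A.round(3),o["joints"].round(3))
s=arm.read_camera("scene"); t=arm.read_camera("top"); p=pix("scene",o["ee_pos"]);q=pix("top",o["ee_pos"]); print(p,q)
f=lambda i,p,w:cv2.resize(i[int(p[0])-w:int(p[0])+w,int(p[1])-w:int(p[1])+w],(400,400),interpolation=2)
cv2.imwrite("pics/crop3.png",np.hstack([f(s,p,80),f(t,q,80)]))
E
```

```text
time: 5.3
ee_pos: [0.4158, -0.0309, 0.1516]
ee_rot: [-2.466, -1.945, 0.001]
ft_force: [1.1, -1.3, -0.2]
grip_width: 0.103
gripper_force: 44.8
time: 6.1
ee_pos: [0.4171, -0.0293, 0.1534]
ee_rot: [-1.975, -1.557, 0.582]
ft_force: [0.2, -0.1, -1.0]
grip_width: 0.11
gripper_force: 44.7
[[ 0.234  0.733 -0.639]
 [ 0.972 -0.175  0.155]
 [ 0.002 -0.658 -0.753]] [-0.126  0.679  0.063  1.669  0.073  1.653]
[209.5045165  348.54531392] [268.92890556 334.50050369]
```

View pics/crop3.png

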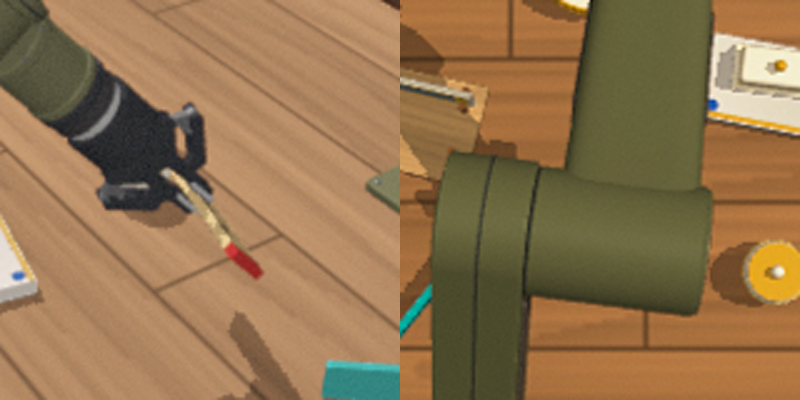

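The crop shows the rule held at about 41° with the graduated face upward and the red end towards the rack side. I'll lower it until the bottom edge touches.

```bash
python3 -m creep '[[0,0,-0.04,0,0,0,1],[0,0,-0.08,0,0,0,1],[0,0,-0.115,0,0,0,1],[0,0,-0.125,0,0,0,1],[0,0,-0.129,0,0,0,1],[0,0,-0.131,0,0,0,1],[0,0,-0.131,0,0,0,1],[0,0,-0.131,0,0,0,1]]'
```

```text
time: 7.0
ee_pos: [0.4185, -0.0296, 0.0225]
ee_rot: [-1.975, -1.557, 0.582]
ft_force: [-0.3, -0.0, -0.8]
grip_width: 0.106
gripper_force: 44.8
```

Next I'll open a little and withdraw along the tool axis, slowly.

```bash
python3 -m creep '[[0,0,-0.002,0,0,0,1],[0,0,-0.002,0,0,0,0.75],[0,0,-0.002,0,0,0,0.75],[0,0,-0.002,0,0,0,0.75],[0.013,-0.003,0.013,0,0,0,0.75],[0.026,-0.006,0.028,0,0,0,0.75],[0.038,-0.009,0.043,0,0,0,0.75],[0.064,-0.016,0.075,0,0,0,0.75],[0.09,-0.022,0.11,0,0,0,0.75],[0.09,-0.022,0.13,0,0,0,0.75]]'; python3 -m creep '[[0,0,0.03,-0.035,-0.146,0,0.5],[0,0,0.05,-0.07,-0.29,0,0.2],[0,0,0.06,-0.105,-0.43,0,0],[0,0,0.06,-0.14,-0.58,0,0],[0,0,0.06,-0.17,-0.7,0,0],[0,0.08,0.06,-0.17,-0.7,0,0],[0,0.15,0.06,-0.17,-0.7,0,0],[0,0.2,0.06,-0.17,-0.7,0,0],[0,0.2,0.06,-0.17,-0.7,0,0],[0,0.2,0.06,-0.17,-0.7,0,0]]'; python3 - <<'E'
from h import *
s=arm.read_camera("scene"); t=arm.read_camera("top")
cv2.imwrite("pics/scene4.png",s);cv2.imwrite("pics/top4.png",t)
cv2.imwrite("pics/crop4.png",np.hstack([cv2.resize(s[150:310,240:400],(400,400),interpolation=2),cv2.resize(t[200:340,290:430],(400,400),interpolation=2)]))
E
```

```text
time: 8.0
ee_pos: [0.5103, -0.0522, 0.1527]
ee_rot: [-1.977, -1.557, 0.581]
ft_force: [0.4, -0.4, -0.7]
grip_width: 0.249
gripper_force: 0.0
time: 9.0
ee_pos: [0.507, 0.1538, 0.2112]
ee_rot: [-2.459, -1.953, -0.002]
ft_force: [0.1, -0.6, 0.2]
grip_width: 0.998
gripper_force: 0.0
```

View pics/crop4.png

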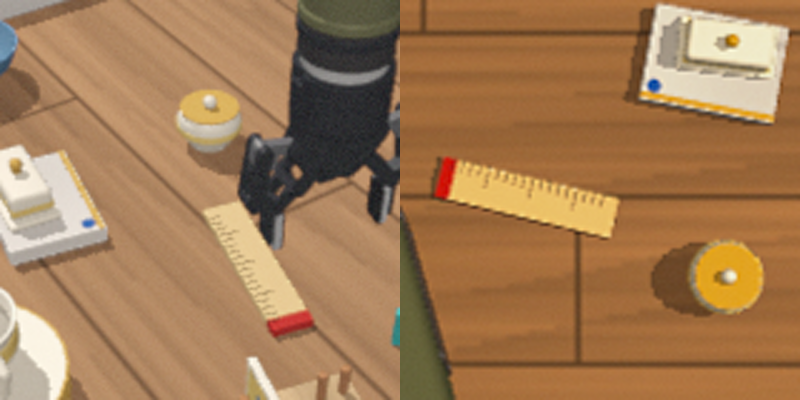

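The rule lies flat with its graduated face up. In the top view the red end is at about (307,262) and the plain end at about (364,276). Next I'll measure the rule and slab in the same view.

```bash
cat > meas.py <<'E'
from h import *
np.set_printoptions(precision=4,suppress=True)
def rect(n,mask,z):
    c=max(cv2.findContours(mask,0,cv2.CHAIN_APPROX_NONE)[0],key=cv2.contourArea)
    P=np.array([atz(n,(r,x),z)[:2] for x,r in c[:,0]])*1000
    (cx,cy),(w,h),a=cv2.minAreaRect(P.astype(np.float32)); 
    if w<h: w,h,a=h,w,a+90
    return np.array([cx,cy])/1000,(w,h),(a)%180,P
def straw(im):
    h=cv2.cvtColor(im,cv2.COLOR_BGR2HSV); return cv2.inRange(h,(15,70,150),(32,170,255))|cv2.inRange(h,(0,190,100),(5,255,255))
def box(m,r0,r1,c0,c1): z=np.zeros_like(m); z[r0:r1,c0:c1]=m[r0:r1,c0:c1]; return cv2.morphologyEx(z,cv2.MORPH_CLOSE,np.ones((3,3)))
E
python3 - <<'E'
from meas import *
for n,b in(("top",(250,290,295,375)),("scene",(225,290,315,370))):
    im=cv2.imread(f"pics/{n}4.png"); c,wh,a,P=rect(n,box(straw(im),*b),.01); print("rule",n,c,wh,a)
im=cv2.imread("pics/top4.png"); h=cv2.cvtColor(im,cv2.COLOR_BGR2HSV)
m=cv2.inRange(h,(0,0,150),(180,70,255))|cv2.inRange(h,(15,90,120),(30,255,255))|cv2.inRange(h,(100,120,60),(130,255,255))
c,wh,a,P=rect("top",box(m,195,250,365,435),.02); print("slab",c,wh,a)
d=np.array([np.cos(np.radians(a)),np.sin(np.radians(a))]); nn=np.array([d[1],-d[0]]); print("edge mid",c-nn*.055,"corner",c-nn*.055+d*.075,"far",c-nn*.055-d*.075,d)
print(cv2.boundingRect(box(m,195,250,365,435)))
E
```

```text
rule top [ 0.4346 -0.0206] (233.8834991455078, 74.75862121582031) 81.86967468261719
rule scene [ 0.4277 -0.0311] (240.2790069580078, 145.10992431640625) 56.39201736450195
slab [ 0.5803 -0.2343] (175.98956298828125, 128.44659423828125) 79.89533233642578
edge mid [ 0.5261 -0.2247] corner [ 0.5393 -0.1508] far [ 0.513  -0.2985] [0.1754 0.9845]
(365, 195, 70, 55)
```

```bash
python3 - <<'E'
from meas import *
for l,z in(("rule",.01),("slab",.02)):
  for n in("top","scene"):
    arm.read_camera(n)
    for x in arm.cut_out(n,l)[:4]:
        m=x["pixels"].astype(np.uint8); c,wh,a,P=rect(n,m,z); print(l,n,round(x["confidence"],2),np.round(x["centre"]),m.sum(),c,np.round(wh,1),round(a,1))
im=cv2.imread("pics/top4.png"); h=cv2.cvtColor(im,cv2.COLOR_BGR2HSV); print(h[268,320:350:6],h[225,377:424:5],h[280,330])
E
```

```text
rule top 0.74 [322. 179.] 415 [0.2628 0.4633] [201.8  21.6] 165.0
rule top 0.59 [271. 338.] 856 [ 0.4279 -0.0297] [197.   45.4] 76.0
rule scene 0.96 [285. 441.] 1290 [0.2876 0.1919] [213.5  57.5] 140.5
rule scene 0.9 [260. 345.] 983 [ 0.4333 -0.0241] [210.7  50.5] 76.3
rule scene 0.83 [351. 537.] 1136 [0.2497 0.4575] [235.9  30.8] 165.0
rule scene 0.61 [284. 223.] 1834 [ 0.7326 -0.1143] [196.1 112.8] 63.0
slab top 0.72 [232. 392.] 865 [ 0.5742 -0.2366] [148.1 110.8] 78.3
slab scene 0.63 [237. 261.] 1048 [ 0.5834 -0.2268] [172.2 117.4] 80.1
[[ 20 142 235]
 [ 20 142 235]
 [ 20 143 236]
 [ 20 142 236]
 [ 19 147 228]] [[ 20  40 232]
 [ 21  40 230]
 [ 21  41 232]
 [ 21  39 229]
 [ 16  47 162]
 [ 19  61 208]
 [ 19  62 174]
 [ 20  60 201]
 [ 22  80 198]
 [ 17  49 219]] [ 14 160 158]
```

Top-view masks match the true sizes: the rule is 197x45 mm at (0.428,-0.030), 76.0°, and the slab is 148x111 mm at (0.574,-0.237), 78.3°. Next I'll regrip the rule across its width.

```bash
python3 -m creep '[[-0.03,-0.06,-0.02,0,0,-0.016,0.1],[-0.06,-0.12,-0.05,0,0,-0.016,0.2],[-0.079,-0.184,-0.1,0,0,-0.016,0.25],[-0.079,-0.184,-0.15,0,0,-0.016,0.25],[-0.079,-0.184,-0.19,0,0,-0.016,0.25],[-0.079,-0.184,-0.2,0,0,-0.016,0.25],[-0.079,-0.184,-0.205,0,0,-0.016,0.25],[-0.079,-0.184,-0.208,0,0,-0.016,0.25],[-0.079,-0.184,-0.208,0,0,-0.016,0.25],[-0.079,-0.184,-0.208,0,0,-0.016,0.25]]' 30
```

```text
time: 10.5
ee_pos: [0.4313, -0.0352, 0.0051]
ee_rot: [2.48, 1.924, 0.005]
ft_force: [0.2, 0.4, -0.6]
grip_width: 0.748
gripper_force: 0.0
```

```bash
python3 -m creep '[[-0.003,0.003,-0.004,0,0,0,0.25],[-0.003,0.003,-0.004,0,0,0,0.25],[-0.003,0.003,-0.004,0,0,0,0.8],[-0.003,0.003,-0.004,0,0,0,0.8],[-0.003,0.003,-0.004,0,0,0,0.8],[-0.003,0.003,-0.004,0,0,0,0.8],[-0.003,0.003,-0.004,0,0,0,0.8]]' 30
```

```text
time: 11.2
ee_pos: [0.4263, -0.0323, -0.0]
ee_rot: [2.482, 1.925, 0.002]
ft_force: [-0.4, 0.5, 5.3]
grip_width: 0.515
gripper_force: 30.5
```

```bash
python3 -m creep '[[0,0,0.01,0,0,0,0.8],[0.01,0,0.02,0,0,0.02,0.8],[0.036,-0.02,0.025,0,0,0.04,0.8],[0.036,-0.06,0.025,0,0,0.04,0.8],[0.036,-0.1,0.025,0,0,0.04,0.8],[0.036,-0.14,0.025,0,0,0.04,0.8],[0.036,-0.18,0.025,0,0,0.04,0.8],[0.036,-0.209,0.025,0,0,0.04,0.8],[0.036,-0.209,0.025,0,0,0.04,0.8],[0.036,-0.209,0.025,0,0,0.04,0.8]]'; python3 -m creep '[[0,0,-0.01,0,0,0,0.8],[0,0,-0.02,0,0,0,0.8],[0,0,-0.023,0,0,0,0.8],[0,0,-0.024,0,0,0,0.8],[0,0,-0.024,0,0,0,0.8],[0,0,-0.024,0,0,0,0.8]]'
```

```text
time: 12.2
ee_pos: [0.4613, -0.2419, 0.0245]
ee_rot: [-2.445, -1.972, -0.0]
ft_force: [-0.5, -0.0, -1.5]
grip_width: 0.516
gripper_force: 31.3
time: 12.8
ee_pos: [0.4603, -0.2398, 0.0001]
ee_rot: [-2.44, -1.974, 0.001]
ft_force: [-2.2, 1.5, 4.9]
grip_width: 0.516
gripper_force: 31.9
```

```bash
python3 -m creep '[[0,0,0.002,0,0,0,0.6],[0,0,0.002,0,0,0,0.35],[0,0,0.002,0,0,0,0.3],[0,0,0.04,0,0,0,0.3],[-0.01,0,0.09,0,0,0,0.5],[-0.02,0.05,0.12,0,0,0,1],[-0.03,0.1,0.12,0,0,0,1],[-0.03,0.16,0.12,0,0,0,1],[-0.03,0.21,0.12,0,0,0,1],[-0.03,0.25,0.12,0,0,0,1]]'; python3 - <<'E'
from meas import *
for l,z in(("rule",.01),("slab",.02)):
  for n in("top","scene"):
    im=arm.read_camera(n)
    if l=="rule": cv2.imwrite(f"pics/{n}5.png",im)
    for x in arm.cut_out(n,l)[:4]:
        m=x["pixels"].astype(np.uint8); c,wh,a,P=rect(n,m,z)
        if c[1]<-.1: print(l,n,round(x["confidence"],2),np.round(x["centre"]),m.sum(),c,np.round(wh,1),round(a,1))
s=cv2.imread("pics/scene5.png");t=cv2.imread("pics/top5.png")
cv2.imwrite("pics/crop5.png",np.hstack([cv2.resize(s[170:270,220:320],(400,400),interpolation=2),cv2.resize(t[190:290,350:450],(400,400),interpolation=2)]))
E
```

```text
time: 13.8
ee_pos: [0.4316, 0.0008, 0.1207]
ee_rot: [2.444, 1.972, 0.002]
ft_force: [1.8, 0.3, 0.0]
grip_width: -0.001
gripper_force: 0.0
rule top 0.58 [260. 403.] 928 [ 0.4579 -0.2353] [200.9  49.1] 77.6
rule scene 0.74 [219. 294.] 743 [ 0.4635 -0.2326] [213.9  50.9] 78.0
rule scene 0.17 [199. 322.] 468 [ 0.3256 -0.2711] [129.8  75.6] 54.4
slab top 0.55 [229. 393.] 1017 [ 0.574 -0.237] [154.2 112.6] 77.8
slab scene 0.97 [240. 263.] 1040 [ 0.5843 -0.2286] [174.5 115.4] 78.3
slab scene 0.73 [221. 292.] 694 [ 0.4715 -0.2193] [206.4  47.5] 78.7
```

View pics/crop5.png

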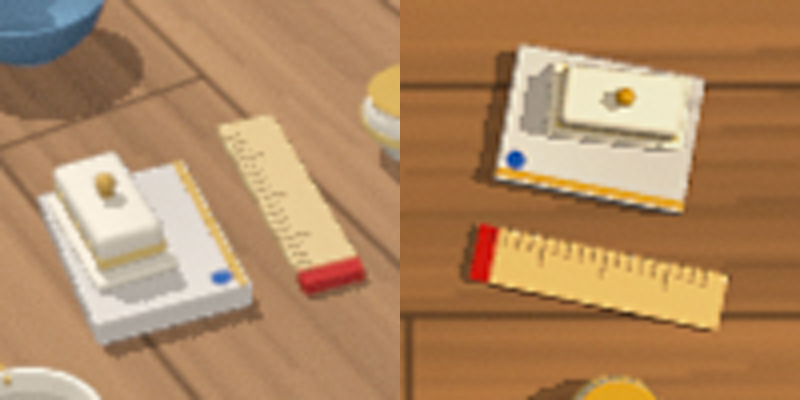

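The picture shows the rule flat, parallel to the gold edge and about 30 mm off it. In the top crop the stickered corner is at (494,180), the far corner at (682,212), the rule's red end corner at (480,224) and its other end at (727,272). Next I'll compute the shift along the edge.

```bash
python3 - <<'E'
from meas import *
T=lambda x,y,z: atz("top",(190+(y+.5)/4-.5,350+(x-400+.5)/4-.5),z)[:2]
S=lambda x,y,z: atz("scene",(170+(y+.5)/4-.5,220+(x+.5)/4-.5),z)[:2]
def rep(c,f,r,r2,k):
    d=(c-f)/np.linalg.norm(c-f); n=np.array([d[1],-d[0]]); print(k,"corner",c,"far",f,"len",np.linalg.norm(c-f),"red",r,"end",r2,"len",np.linalg.norm(r-r2),"along",(r-c)@d,"gap red/end",(c-r)@n,(c-r2)@n,"ang",np.degrees(np.arctan2(d[1],d[0])),np.degrees(np.arctan2(*(r-r2)[::-1])))
rep(T(494,180,.02),T(682,212,.02),T(480,224,.01),T(727,272,.01),"top")
rep(S(252,285,.02),S(183,161,.02),S(300,272,.01),S(219,125,.01),"scene")
# gold line fit
im=cv2.imread("pics/top5.png"); h=cv2.cvtColor(im,cv2.COLOR_BGR2HSV); k=cv2.inRange(h,(15,120,150),(30,255,255)); z=np.zeros_like(k); z[232:246,372:422]=k[232:246,372:422]
P=np.array([atz("top",p,.02)[:2] for p in np.argwhere(z)]); l=cv2.fitLine(P.astype(np.float32),cv2.DIST_HUBER,0,.01,.01).ravel(); print("gold",len(P),l,np.degrees(np.arctan2(l[1],l[0])))
E
```

```text
top corner [ 0.5356 -0.1525] far [ 0.5099 -0.3008] len 0.1505684092895572 red [ 0.5016 -0.1418] end [ 0.4631 -0.3371] len 0.19913775994100538 along 0.004751201966389811 gap red/end 0.03532766413584921 0.039876982821081465 ang 80.15814404087592 78.84910331235301
scene corner [ 0.541  -0.1517] far [ 0.5127 -0.3009] len 0.15176454167947884 red [ 0.5005 -0.1555] end [ 0.4615 -0.3383] len 0.18690442320918563 along -0.011203901419301601 gap red/end 0.039081737814133585 0.04343105849658809 ang 79.27018383760476 77.93677390314669
gold 113 [ 0.1786  0.9839  0.5302 -0.2198] 79.710075
```

```bash
python3 -m creep '[[0.01,-0.05,0,0,0,0,0.5],[0.02,-0.1,0,0,0,0,0.25],[0.027,-0.15,0,0,0,0,0.25],[0.027,-0.2,0,0,0,0,0.25],[0.027,-0.238,0,0,0,0,0.25],[0.027,-0.238,-0.04,0,0,0,0.25],[0.027,-0.238,-0.08,0,0,0,0.25],[0.027,-0.238,-0.105,0,0,0,0.25],[0.027,-0.238,-0.115,0,0,0,0.25],[0.027,-0.238,-0.115,0,0,0,0.25]]'; python3 -m creep '[[0,0,-0.003,0,0,0,0.25],[0,0,-0.003,0,0,0,0.8],[0,0,-0.003,0,0,0,0.8],[0,0,-0.003,0,0,0,0.8],[0,0,-0.003,0,0,0,0.8]]' 30
```

```text
time: 15.2
ee_pos: [0.457, -0.2394, 0.004]
ee_rot: [-2.444, -1.969, 0.002]
ft_force: [-0.3, -0.2, 0.1]
grip_width: 0.75
gripper_force: 0.0
time: 15.7
ee_pos: [0.46, -0.2396, 0.0038]
ee_rot: [2.441, 1.972, 0.001]
ft_force: [-0.8, -1.1, 7.0]
grip_width: 0.511
gripper_force: 31.1
```

```bash
python3 -m creep '[[0,0,0.006,0,0,0,0.8],[0.011,-0.007,0.006,0,0,0.03,0.8],[0.011,-0.007,0.006,0,0,0.03,0.8],[0.011,-0.007,0.001,0,0,0.03,0.8],[0.011,-0.007,0.001,0,0,0.03,0.8],[0.011,-0.007,0.001,0,0,0.03,0.38],[0.011,-0.007,0.001,0,0,0.03,0.38],[0.011,-0.007,0.001,0,0,0.03,0.38],[0.011,-0.007,0.04,0,0,0.03,0.4],[0.011,-0.007,0.06,0,0,0.03,0.6]]'; python3 -m creep '[[-0.025,0.005,0,0,0,0,1],[-0.049,0.009,0,0,0,0,1],[-0.049,0.009,0,0,0,0,1],[-0.049,0.009,0,0,0,0,1],[-0.049,0.009,0,0,0,0,1],[-0.049,0.009,-0.03,0,0,0,1],[-0.049,0.009,-0.05,0,0,0,1],[-0.049,0.009,-0.058,0,0,0,1],[-0.049,0.009,-0.058,0,0,0,1],[-0.049,0.009,-0.058,0,0,0,1]]'
```

```text
time: 16.7
ee_pos: [0.4697, -0.2459, 0.0636]
ee_rot: [2.414, 2.01, 0.0]
ft_force: [0.6, -0.9, 0.3]
grip_width: 0.441
gripper_force: 0.0
time: 17.7
ee_pos: [0.4215, -0.2372, 0.0047]
ee_rot: [2.413, 2.01, 0.0]
ft_force: [0.6, -0.1, -0.1]
grip_width: -0.002
gripper_force: 0.0
```

```bash
python3 -m creep '[[0.005,-0.001,0,0,0,0,1],[0.01,-0.002,0,0,0,0,1],[0.014,-0.0025,0,0,0,0,1],[0.018,-0.003,0,0,0,0,1],[0.022,-0.004,0,0,0,0,1],[0.024,-0.0043,0,0,0,0,1],[0.026,-0.0047,0,0,0,0,1],[0.028,-0.005,0,0,0,0,1],[0.03,-0.0054,0,0,0,0,1],[0.03,-0.0054,0,0,0,0,1]]'
```

```text
time: 18.7
ee_pos: [0.4512, -0.2424, 0.0043]
ee_rot: [2.414, 2.01, 0.001]
ft_force: [0.2, 0.6, 0.3]
grip_width: -0.0
gripper_force: 0.0
```

```bash
python3 - <<'E'
from h import *
s=arm.read_camera("scene"); t=arm.read_camera("top")
cv2.imwrite("pics/crop6.png",np.hstack([cv2.resize(s[170:270,220:320],(400,400),interpolation=2),cv2.resize(t[190:290,350:450],(400,400),interpolation=2)]))
E
```

```text
(no output)
```

View pics/crop6.png

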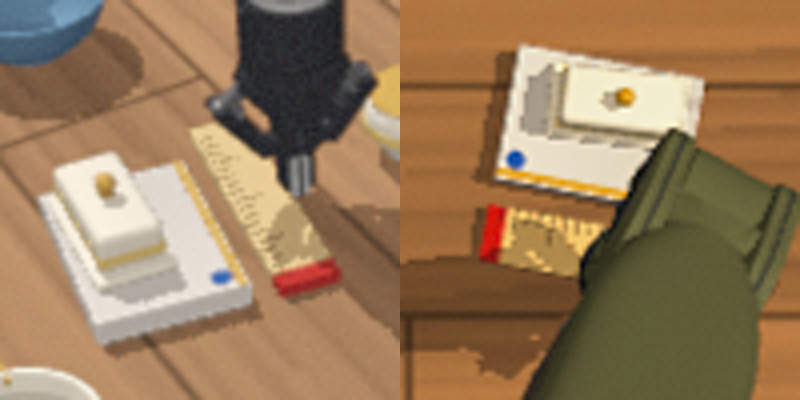

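The rule is about 20 mm off the gold edge, the finger is just behind its back edge, and the slab hasn't moved (corner still at (494,180)). I'll continue the push gently.

```bash
python3 -m creep '[[0.003,-0.0005,0,0,0,0,1],[0.006,-0.001,0,0,0,0,1],[0.009,-0.0015,0,0,0,0,1],[0.011,-0.002,0,0,0,0,1],[0.013,-0.0023,0,0,0,0,1]]';python3 -m creep '[[0.001,-0.0002,0,0,0,0,1],[0.002,-0.0004,0,0,0,0,1]]';python3 -m creep '[[0.001,-0.0002,0,0,0,0,1],[0.002,-0.0004,0,0,0,0,1]]';python3 -m creep '[[0.001,-0.0002,0,0,0,0,1],[0.002,-0.0004,0,0,0,0,1]]'
```

```text
time: 19.3
ee_pos: [0.4637, -0.2446, 0.0043]
ee_rot: [-2.414, -2.01, 0.0]
ft_force: [-1.9, -0.7, -0.1]
grip_width: -0.001
gripper_force: 0.5
time: 19.5
ee_pos: [0.4656, -0.2449, 0.0043]
ee_rot: [-2.414, -2.01, 0.0]
ft_force: [-1.9, 0.1, 0.9]
grip_width: -0.001
gripper_force: 0.5
time: 19.7
ee_pos: [0.4677, -0.2453, 0.0043]
ee_rot: [2.414, 2.01, 0.0]
ft_force: [-0.7, -0.6, -1.4]
grip_width: 0.003
gripper_force: 0.2
time: 19.9
ee_pos: [0.4698, -0.2458, 0.0043]
ee_rot: [2.414, 2.01, 0.0]
ft_force: [-1.2, 0.6, 0.0]
grip_width: -0.004
gripper_force: 0.2
```

```bash
for i in 1 2 3; do python3 -m creep '[[0.001,-0.0002,0,0,0,0,1],[0.002,-0.0004,0,0,0,0,1]]' | grep -E 'pos|ft'; done; python3 - <<'E'
from h import *
s=arm.read_camera("scene"); t=arm.read_camera("top")
cv2.imwrite("pics/crop7.png",np.hstack([cv2.resize(s[170:270,220:320],(400,400),interpolation=2),cv2.resize(t[190:290,350:450],(400,400),interpolation=2)]))
E
```

```text
ee_pos: [0.4706, -0.2459, 0.0042]
ft_force: [-2.8, 0.6, 3.4]
ee_pos: [0.4708, -0.2458, 0.004]
ft_force: [-6.6, 1.2, 6.2]
ee_pos: [0.4711, -0.2456, 0.0036]
ft_force: [-10.4, 0.7, 7.8]
```

View pics/crop7.png

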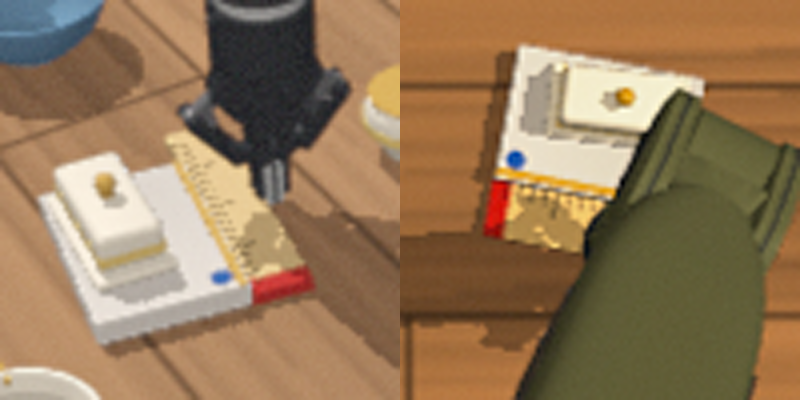

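The push ended with the force rising to 10 N and no further advance. The rule is flush with the gold edge, its red end at top crop (492,181) against the slab corner at (494,180), and the slab hasn't moved. I'll back off and check.

```bash
python3 -m creep '[[-0.006,0.001,0,0,0,0,1],[-0.02,0.004,0,0,0,0,1],[-0.03,0.005,0.02,0,0,0,1],[-0.03,0.005,0.07,0,0,0,1],[-0.03,0.005,0.12,0,0,0,1],[-0.03,0.05,0.15,0,0,0,1],[-0.03,0.1,0.15,0,0,0,1],[-0.03,0.15,0.15,0,0,0,1],[-0.03,0.2,0.15,0,0,0,1],[-0.03,0.25,0.15,0,0,0,1]]'; python3 - <<'E'
from h import *
s=arm.read_camera("scene"); t=arm.read_camera("top")
cv2.imwrite("pics/crop8.png",np.hstack([cv2.resize(s[170:270,220:320],(400,400),interpolation=2),cv2.resize(t[190:290,350:450],(400,400),interpolation=2)]))
E
```

```text
time: 21.6
ee_pos: [0.4468, 0.0016, 0.155]
ee_rot: [2.413, 2.008, 0.005]
ft_force: [0.8, -0.5, 0.2]
grip_width: 0.001
gripper_force: 0.0
```

View pics/crop8.png

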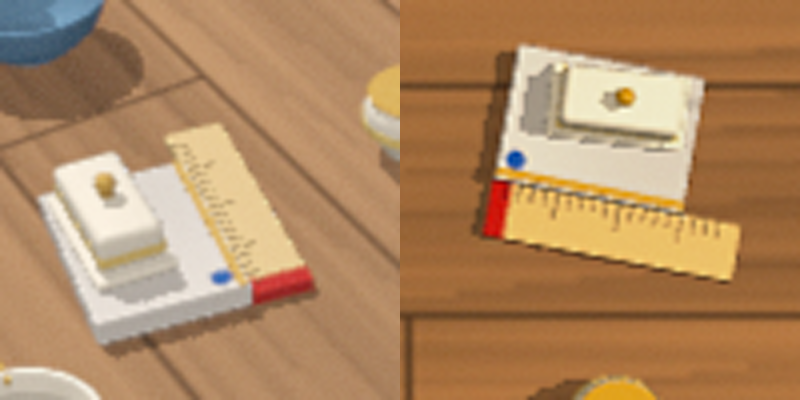

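The final crop shows the rule flat and flush along the whole gold edge, with its red end (493,181) level with the stickered corner (494,180), and the arm clear.

```bash
python3 -c "
from plant import arm
print(arm.job_done())"
```

```text
the job is handed in; nothing more can be done
None
```

The job is handed in at about 22 s of the 72 s allowed: in the last pictures the rule lies flat, graduated face up, flush along the gold-lined edge, its red end within about 2 mm of the stickered corner, with no visible movement of the slab; the hand-in returned no verdict.

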